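# Refit the radio's volume knob and hold it down

### The job

The volume knob has come off the table radio. Lay its white slip ring flat on the radio's top, round the brass nut of the bare spindle, and let go of it; then turn the knob so that its D-shaped bore matches the flat of the spindle, push it fully onto the spindle and press it down until it meets the ring, which works the switch. Finish while still holding the knob pressed down like that: do not let go at the end, and leave the other things on the desk where they are.

Things in the scene. Friction and masses are not known exactly. Their poses are not given: they have to be found in the camera images.
- radio: Low wooden table radio, fixed: 120 mm deep (x), 220 wide (y), flat black top panel 72 above the desk. Origin on the desk under its centre; its front (grille, display) faces its own -x. On top, at x = -5: the tuning knob at y = +60, already in place (leave it; 42 high), and the bare volume spindle at y = -60. Nothing else stands on the panel; a folded aerial lies behind the rear edge.
- radio_panel (a point): Point of the radio's top panel on the axis of the volume spindle, 72 mm above the desk; axes as the radio's. Round it a brass nut, 18 mm across and 3 mm high, is fixed to the panel.
- shaft_top (a point): Centre of the upper end of the bare steel volume spindle, 24 mm above the panel when not pressed. It is a D shaft: 14 mm diameter, cut flat on one side over its whole length, the flat 3.5 mm from the axis; top edges chamfered 1 mm. The frame turns and sinks with the spindle: z up, x pointing out of the flat.
- volume_turn (a joint): Turning angle of the volume spindle about the upright, rad, counterclockwise from above positive; 0 when its flat faces the rear (+x) of the radio. It turns only stiffly (0.12 N m) and stays where it is.
- volume_push (a joint): How far the spindle is pressed down, m: 0 free, at most 0.006. A spring push switch: it starts to sink at 3 N and takes 7 N at 0.004, where the seated knob meets the slip ring (its underside 12 mm above the panel when free, 8 mm when down). It springs back when let go. On beyond 0.003.
- volume_knob: The loose aluminium volume knob, 60 g, standing upright on the desk: round base 38 mm diameter and 14 high, a grip bar on it. Origin at the centre of the underside; x towards the pointer end, z up. In the underside a blind D bore, 12 mm deep, 0.8 wider all round than the shaft, chamfered; its flat lies under the pointer end, so knob x and shaft x must agree (within 8 degrees).
- knob_grip (a point): Middle of the knob's grip bar, on the knob's axis, 22 mm above the underside. The bar is 14 mm wide (along the knob's y), 36 long (along x), from 14 to 30 mm above the underside; its sides are flat and parallel from x = -15 to +10 mm, then taper to the pointer end.
- knob_pointer (a point): Pointer end of the knob's bar, marked by a dark line: 18 mm along the knob's x from its axis, 22 mm above its underside.
- slip_ring: White nylon slip ring (flat washer), 44 mm outer diameter, 22 mm hole, 8 mm thick, 20 g, lying flat on the desk; origin at the centre of its underside, z up. It belongs on the panel round the brass nut, under the knob.
- eraser: Bystander: white eraser in a blue card sleeve, 23x50x12 mm. Origin at the centre of its underside. Not part of the job.
- sharpener: Bystander: small brass pencil sharpener, 16x26x13 mm. Origin at the centre of its underside. Not part of the job.
- notebook: Bystander: green pocket notebook, 141x91x14 mm. Origin at the centre of its underside. Not part of the job.
- fountain_pen: Bystander: dark blue fountain pen, 134x13x14 mm. Origin at the centre of its underside. Not part of the job.
- binder_clip: Bystander: black spring clip, 29x32x33 mm. Origin at the centre of its underside. Not part of the job.
- clip_tin: Bystander: round lidded tin, 68x68x30 mm. Origin at the centre of its underside. Not part of the job.
- magnifier: Bystander: magnifying glass, 81x172x13 mm. Origin at the centre of its underside. Not part of the job.

How it is judged:
On the way, in this order (a step that is already met when the one before it is completed fails the run):
1. the slip ring lies flat on the panel round the spindle nut, let go, with the knob not yet on the spindle (horizontal distance between slip_ring and radio_panel below 0.004 m and z of slip_ring in the frame of radio_panel below 0.0015 m and angle between slip_ring's own z axis and vertical below 0.06 rad and contact force between the fingers and slip_ring below 0.1 N and horizontal distance between volume_knob and shaft_top above 0.03 m), for 0.2 s.
2. the knob is turned to the flat and sits fully on the spindle (horizontal distance between volume_knob and shaft_top below 0.003 m and z of volume_knob in the frame of shaft_top below -0.0105 m and x of knob_pointer in the frame of shaft_top above 0.0155 m and angle between volume_knob's own z axis and vertical below 0.08 rad), for 0.1 s.
At the end, for the whole second after the job is handed in: Slip ring flat on the panel round the nut (axis within 4 mm, under 1.5 mm raised), free of the fingers; knob upright on the spindle to within 1.5 mm of its bore's full depth, pointer over the flat; the fingers on the knob hold the spindle pressed down more than 3 mm (all of step 2 and horizontal distance between slip_ring and radio_panel below 0.004 m and z of slip_ring in the frame of radio_panel below 0.0015 m and angle between slip_ring's own z axis and vertical below 0.06 rad and value of joint volume_push above 0.003 m and contact force between the fingers and volume_knob above 1 N and contact force between the fingers and slip_ring below 0.1 N); the arm keeps its last pose, push and grip.
It fails at once if a bystander is pushed more than 25 mm away (distance of any of eraser, sharpener, notebook, fountain_pen, binder_clip, clip_tin, magnifier from where it was at the start of the episode above 0.025 m).
It also fails if it takes over 54 s, if anything falls off the work surface, if the arm or the gripper's body presses on something with over 40 N, if the wrist force passes 120 N, or if a joint passes its speed limit or range.

### The arm

A 6-joint arm with a two-finger parallel gripper is mounted at the origin on a cart in front of the work surface, level with it; the furniture and walls round the work are solid. World frame = base frame: x ahead of the robot, y to its left, z up, the work surface at z = 0. Lengths are in m, angles in rad, forces in N, time in s.
With the tool pointing down it reaches from about 0.275 to 0.775 m from the base axis. Payload 14.6 kg.
Tool frame: the origin (TCP) lies between the finger pads; the fingertips stand 25 mm ahead of it and the grasp point (between the pads) lies 6 mm ahead of it; z points along the fingers, y is the line along which they close (so a half turn about z gives the same grasp; the last joint's range is limited). The gripper opens to 85 mm and grips with 20 to 120 N. Pads are 22 mm wide; open, the fingers measure 114 mm over their backs; the gripper's body (76 mm by 85 mm) begins 54 mm behind the grasp point. The pads swing forward as they close: fully open they stand 13 mm farther back than shut.
Start: joints at [1.172, 0.263, -0.048, 1.259, 0, 1.415], TCP at [0.127, 0.509, 0.256] pointing down, gripper open.
Joint ranges: [-2.65, 2.65], [-0.89, 1.7], [-1.18, 1.37], [-2.13, 2.11], [-1.35, 1.29], [-3.14, 3.14]. Speed limits (rad/s): [1.89, 1.89, 2.57, 2.79, 3.14, 3.14].

### API

Orientations are given as a unit quaternion [x, y, z, w].
In Python, from cell import env gives the robot as it stands.
- The arm moves only by the shell command python3 shift.py 'ROWS' [OPENING] [FORCE]. ROWS is a JSON list of rows, 1 to 5 of them, each an object with the fields dx, dy, dz (the shift in m), wx, wy, wz (a rotation vector in rad); a field left out counts as zero; each row shifts and turns the commanded pose from where the row before left it, along the tool's axes as they then stand; what a row does not reach is not made up. A row lasts 1/10 s, in which the tool goes at most 0.05 m and 0.15 rad, less where a joint would pass 70% of its speed; a pose out of reach is approached as far as the arm can. OPENING is the finger opening in m, set as the command begins (- or left out keeps the last). The fingers move at their own pace and stop on an object; FORCE is the grip in N (left out, the last holds). Time passes only in rows, so rows that do not move let the fingers close. It prints the time, the measured TCP pose, the force, the opening and the grip force at its end. Input that does not fit is refused with a message, and nothing moves.
- env.get_obs(): the state, without advancing time (a new reading comes with each control period).
- env.camera(name): name is "side" or "top"; returns the picture (384x512x3 uint8, blue, green, red); there is no depth.
- env.calibration(name): a dict with "fx", "fy", "cx", "cy" (pixels), "rvec" (rotation vector, rad) and "tvec" (3), from world to camera coordinates, as OpenCV has them. Camera axes: x right, y down, z forward; pixel columns grow to the right and rows downward; lengths in m; the calibration is good to about 2 mm. A picture is of the moment at which its call begins. calibration takes no time and is no camera call.
- env.close_job(): hands the job in; it is judged then, once.
The state is a dict: "t": time; "joint_positions": joint angles; "qd": joint speeds; "tau": joint torques, N m; "position": TCP position; "orientation": TCP orientation; "wrist_force": force on the tool from outside, world axes, zero at the start; "moment": the same for the moment, N m; "width": finger opening in m; "grip_force": force on a finger pad.
Only numpy, scipy, OpenCV 4.12 (cv2) and the standard library are available. Lean on these libraries where they do the work, as an engineer would, in place of code of your own. Each camera call takes 0.05 s, during which the arm holds its last target. There are 200 camera calls.

## Working session

There is one attempt and no reset: what is moved stays moved. The work goes in short steps, Python scripts to look and compute and a shell command to move; the robot and the scene stay as the last step left them, time stands still between calls to the robot, and variables do not carry over. Pictures are saved under pics/ and viewed, at most 10 in all, crops included, and the job is handed in when it is done.

```bash
ls; mkdir -p pics
python3 - <<'E'
from cell import env
import cv2
for n in("top","side"):
    c=env.calibration(n);print(n,c)
    cv2.imwrite(f"pics/{n}0.png",cv2.resize(env.camera(n),None,fx=1.56,fy=1.56,interpolation=cv2.INTER_CUBIC))
o=env.get_obs();print(o["t"],o["position"],o["orientation"],o["width"])
E
```

```text
cell.py
pics
shift.py
top {'fx': 407.1075663018362, 'fy': 407.1075663018362, 'cx': 263.0447116172813, 'cy': 192.45765965757707, 'rvec': array([ 2.09713868, -2.15485954,  0.19484091]), 'tvec': array([0.02225513, 0.47828735, 1.28572839])}
side {'fx': 424.34519662702775, 'fy': 424.34519662702775, 'cx': 251.8884737005008, 'cy': 190.9902751440062, 'rvec': array([ 2.29386808, -0.22777963,  0.12619505]), 'tvec': array([-0.46817554,  0.16109878,  1.01318843])}
0.1 [0.1266579  0.50926829 0.25587631] [ 1.21581660e-01  9.92581323e-01 -4.48125539e-04 -1.24787804e-04] 0.0849708038498521
```

View pics/top0.png

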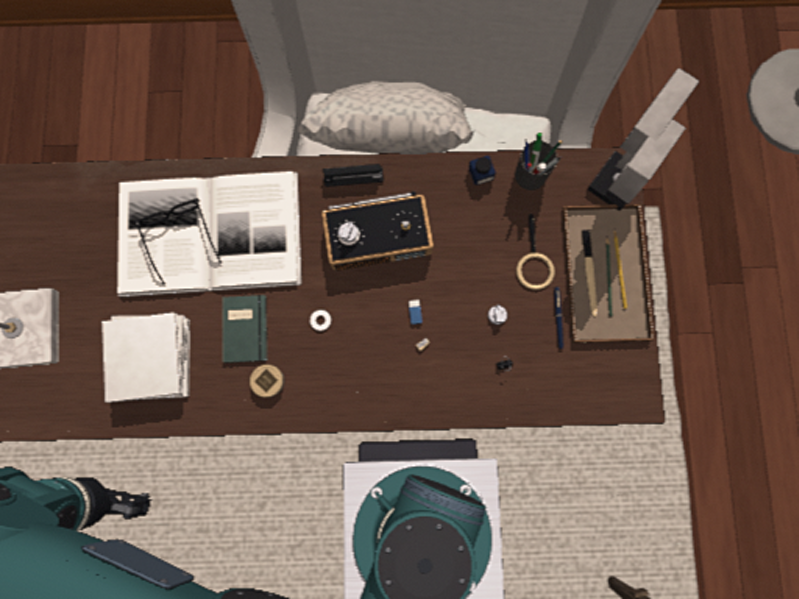

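View pics/side0.png

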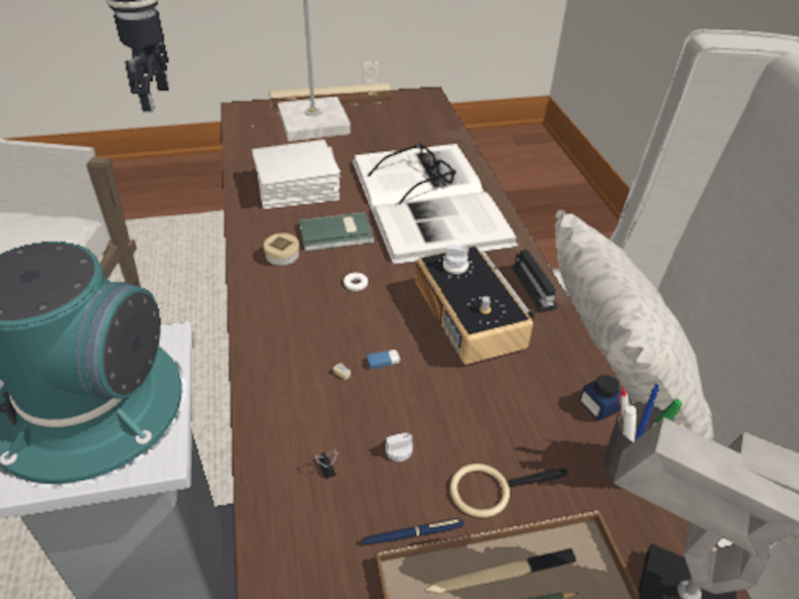

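The top view shows the ring at about (320,320), the knob at (498,316) and the spindle at (405,227). The side view shows them at (355,282), (399,447) and (486,305). I'll take enlarged crops next.

Run:
```python
from cell import env
import cv2,numpy as np
P={"top":[(205,205),(319,202),(260,146)],"side":[(228,181),(256,286),(311,195)]}
rows=[]
for n in P:
    im=env.camera(n);cv2.imwrite(f"pics/raw_{n}.png",im);r=[]
    for u,v in P[n]:
        c=cv2.resize(im[v-16:v+16,u-16:u+16],None,fx=8,fy=8,interpolation=cv2.INTER_CUBIC)
        for k in range(0,256,64):
            cv2.putText(c,str(u-16+k//8),(k,8),0,.3,(0,255,255));cv2.putText(c,str(v-16+k//8),(0,k+8),0,.3,(0,255,0))
            c[::4,k]=(0,255,255);c[k,::4]=(0,255,0)
        r.append(c)
    rows.append(np.hstack(r))
cv2.imwrite("pics/crops.png",np.vstack(rows))
```

```text
(no output)
```

View pics/crops.png

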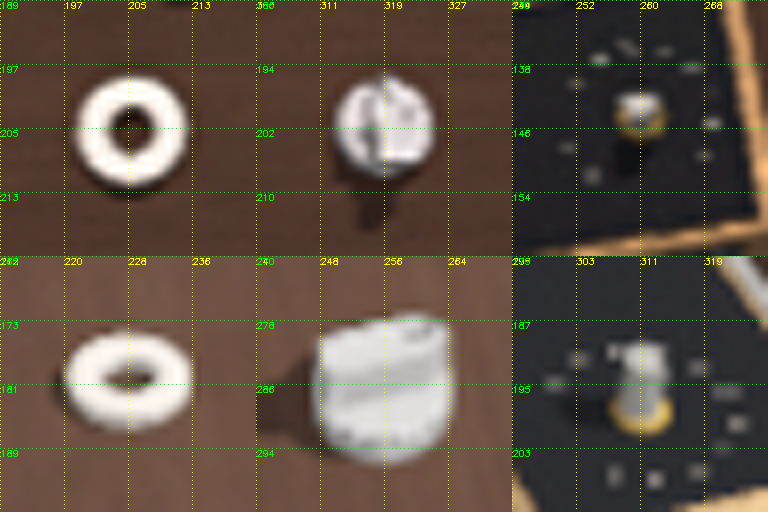

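Ring centre is about (205.4,205.5) in the top view and (228,180.5) in the side view. The spindle top is about (260,142.5) and (311,186.5). I'll triangulate with model outlines and zoom in to get the angles.

```bash
cat > h.py <<'E'
from cell import env
import cv2,numpy as np
C={n:env.calibration(n) for n in("top","side")}
def proj(n,p):
    c=C[n];K=np.array([[c["fx"],0,c["cx"]],[0,c["fy"],c["cy"]],[0,0,1]])
    return cv2.projectPoints(np.atleast_2d(np.array(p,float)),c["rvec"],c["tvec"],K,None)[0][:,0]
def tri(ut,us):
    from scipy.optimize import least_squares
    f=lambda p:np.r_[proj("top",p)[0]-ut,proj("side",p)[0]-us]
    r=least_squares(f,[.5,0,.05]);return r.x,r.fun
E
python3 - <<'E'
from h import *
T={n:cv2.imread(f"pics/raw_{n}.png") for n in C}
def cen(n,u,v,w):
    g=T[n][v-w:v+w,u-w:u+w].astype(float).min(2)
    m=np.clip((g-90)/110,0,1)
    c,_=cv2.findContours((g>130).astype(np.uint8),0,1);c=max(c,key=len)
    yy,xx=np.mgrid[v-w:v+w,u-w:u+w]
    f=np.zeros(g.shape,np.uint8);cv2.drawContours(f,[c],0,1,-1);b=cv2.boundingRect(c)
    return np.array([(xx*f).sum(),(yy*f).sum()])/f.sum(),(b[0]+u-w,b[1]+v-w,b[2],b[3])
a,ba=cen("top",205,205,14);b,bb=cen("side",228,181,14)
print("ring",a,ba,b,bb,tri(a,b))
a,ba=cen("top",319,202,14);b,bb=cen("side",256,286,16)
print("knob",a,ba,b,bb,tri(a,b))
print("shaft top",tri((260,142.5),(311,186)))
print("nut",tri((260,144.9),(310.2,194.7)))
r=[]
for n,u,v in[("top",319,202),("side",256,286),("top",260,144),("side",311,191)]:
    w=10 if u!=260 and u!=311 else 7
    c=T[n][v-w:v+w,u-w:u+w];c=cv2.resize(c,(380,290) if 0 else (290,290),interpolation=cv2.INTER_CUBIC)
    s=290/(2*w)
    for k in range(0,2*w,2):
        cv2.putText(c,str(u-w+k),(int((k+.5)*s)-8,8),0,.3,(0,255,255));cv2.putText(c,str(v-w+k),(0,int((k+.5)*s)+3),0,.3,(0,255,0))
    r.append(c)
cv2.imwrite("pics/z.png",np.vstack([np.hstack(r[:2]),np.hstack(r[2:])]))
E
```

```text
ring [205.         204.78417266] (199, 199, 13, 13) [227.79591837 179.94557823] (220, 174, 16, 13) (array([0.44940636, 0.20438781, 0.00467189]), array([-0.00040656, -0.0314335 , -0.02654897,  0.00619435]))
knob [318.7826087  200.86956522] (313, 196, 12, 10) [255.91891892 285.85328185] (248, 277, 17, 19) (array([ 0.45083667, -0.17583405,  0.01073731]), array([ 0.00089335,  0.10882842,  0.07126084, -0.01672908]))
shaft top (array([0.62768934, 0.01456569, 0.11566942]), array([ 0.05035222, -0.5001248 , -0.37950077,  0.10174295]))
nut (array([0.62903194, 0.01480325, 0.08607478]), array([ 0.05012271, -0.52036983, -0.39352817,  0.10497653]))
```

View pics/z.png

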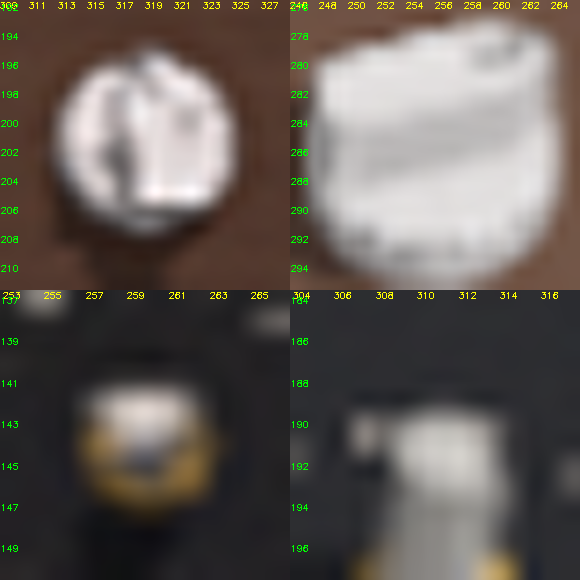

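```bash
cat > fit.py <<'E'
from h import *
from scipy.optimize import minimize
S=8
def camc(n):
    c=C[n];R=cv2.Rodrigues(c["rvec"])[0];return -R.T@c["tvec"]
CC={n:camc(n) for n in C}
def circ(r,k=32):
    a=np.arange(k)*2*np.pi/k;return np.c_[r*np.cos(a),r*np.sin(a)]
def shaftP(r=7e-3,f=3.5e-3):
    h=np.arccos(f/r);a=np.linspace(h,2*np.pi-h,24);return np.c_[r*np.cos(a),r*np.sin(a)]
BAR=np.array([[-18,-4],[-15,-7],[10,-7],[18,-1.5],[18,1.5],[10,7],[-15,7],[-18,4]])*1e-3
def faces(poly,z0,z1,x,y,th,cam,tag,ng=8):
    c,s=np.cos(th),np.sin(th);p=poly@np.array([[c,s],[-s,c]])+[x,y];out=[]
    k=len(p)
    for i in range(k):
        a,b=p[i],p[(i+1)%k];nrm=np.array([b[1]-a[1],a[0]-b[0]])
        if nrm@(cam[:2]-a)<=0: continue
        g=int((np.arctan2(nrm[1],nrm[0])%(2*np.pi))/(2*np.pi)*ng)
        key=(tag,"flat") if tag=="shaft" and i==k-1 else (tag,i) if tag=="bar" else (tag,g)
        out.append((key,np.array([[*a,z0],[*b,z0],[*b,z1],[*a,z1]])))
    out.append(((tag,"top"),np.c_[p,np.full(k,z1)]));return out
def resid(n,im,box,fs,off,lam=.02):
    u0,v0,u1,v1=box;H,W=v1-v0,u1-u0
    L=np.zeros((H*S,W*S),np.int32);keys={}
    for key,P in fs:
        i=keys.setdefault(key,len(keys)+1)
        q=((proj(n,P)+off-[u0,v0]+.5)*S-.5)*16
        cv2.fillPoly(L,[np.round(q).astype(np.int32)],i,shift=4)
    A=np.stack([cv2.GaussianBlur(cv2.resize((L==i).astype(np.float32),(W,H),interpolation=cv2.INTER_AREA),(0,0),.45).ravel() for i in range(len(keys)+1)],1)
    b=im[v0:v1,u0:u1].reshape(-1,3).astype(float);m=b.mean(0)
    X=np.linalg.solve(A.T@A+lam*np.eye(A.shape[1]),A.T@(b-m));
    return ((A@X+m-b)**2).mean(), dict(zip(["bg"]+list(keys),np.round((X+m).mean(1)).astype(int)))
def shaft(x,y,th,cam,zp=.072):
    return faces(circ(9e-3),zp,zp+3e-3,x,y,0,cam,"nut")+faces(shaftP(),zp+3e-3,zp+.024,x,y,th,cam,"shaft")
def knob(x,y,th,cam,z=0):
    return faces(circ(19e-3),z,z+14e-3,x,y,0,cam,"base")+faces(BAR,z+14e-3,z+30e-3,x,y,th,cam,"bar")
def solve(model,ims,boxes,x0,ths,names=("top","side")):
    res=[]
    for th in ths:
        def f(p):
            t=0
            for k,n in enumerate(names):
                off=p[3+2*k:5+2*k]*100
                t+=resid(n,ims[n],boxes[n],model(p[0],p[1],p[2]/10,CC[n]),off)[0]+4*(off@off)
            return t
        s0=np.r_[x0,th*10,[0]*4]
        sim=np.vstack([s0]+[s0+d for d in np.diag([.003,.003,1,.003,.003,.003,.003])])
        r=minimize(f,s0,method="Nelder-Mead",options=dict(initial_simplex=sim,maxfev=350,xatol=1e-4,fatol=.05))
        res.append((r.fun,r.x))
    res.sort(key=lambda t:t[0]);return res
E
cat > run1.py <<'E'
from fit import *
ims={n:cv2.imread(f"pics/raw_{n}.png") for n in C}
ths=np.arange(12)*np.pi/6
for nm,m,bx,x0 in[("shaft",shaft,dict(top=(254,138,266,149),side=(305,186,317,204)),(.628,.0146)),
                  ("knob",knob,dict(top=(310,192,328,210),side=(245,274,267,297)),(.4508,-.1758))]:
    print(nm,[np.round(proj(n,[*x0,.08 if nm=="shaft" else .01])[0],1).tolist() for n in C])
    R=solve(m,ims,bx,x0,ths)
    for r in R[:6]: print(round(r[0],1),np.round(r[1][:2],4),round(np.degrees(r[1][2]/10)),np.round(r[1][3:]*100,2))
    p=R[0][1]
    for n in C: print(n,resid(n,ims[n],bx[n],m(p[0],p[1],p[2]/10,CC[n]),0)[1])
E
time python3 run1.py
```

```text
shaft [[260.1, 145.2], [309.2, 196.7]]
210.7 [0.6323 0.0161] 4 [-0.07 -0.25  0.28 -0.25]
272.8 [0.6326 0.0157] 330 [-0.1  -0.1   0.09 -0.13]
304.7 [0.6324 0.0166] 30 [-0.09 -0.09  0.15 -0.28]
322.4 [0.6305 0.0159] 178 [-0.17  0.    0.34 -0.14]
334.1 [0.632  0.0155] 303 [-0.06 -0.25  0.16 -0.23]
335.7 [0.6307 0.0155] 208 [-0.3   0.07  0.45 -0.28]
top {'bg': np.int64(35), ('nut', 2): np.int64(19), ('nut', 3): np.int64(-71), ('nut', 4): np.int64(-40), ('nut', 5): np.int64(107), ('nut', 'top'): np.int64(104), ('shaft', 2): np.int64(80), ('shaft', 3): np.int64(69), ('shaft', 4): np.int64(73), ('shaft', 5): np.int64(69), ('shaft', 'top'): np.int64(176)}
side {'bg': np.int64(49), ('nut', 3): np.int64(-83), ('nut', 4): np.int64(32), ('nut', 5): np.int64(107), ('nut', 6): np.int64(149), ('nut', 7): np.int64(263), ('nut', 'top'): np.int64(169), ('shaft', 3): np.int64(43), ('shaft', 4): np.int64(105), ('shaft', 5): np.int64(137), ('shaft', 6): np.int64(165), ('shaft', 'top'): np.int64(199)}
knob [[318.7, 201.0], [256.0, 286.0]]
350.9 [ 0.4502 -0.175 ] 3 [ 0.06  0.1  -0.02 -0.07]
356.8 [ 0.4507 
[... 222 characters left out ...]
 0.31 -0.51 -0.25]
top {'bg': np.int64(59), ('base', 1): np.int64(140), ('base', 2): np.int64(78), ('base', 3): np.int64(68), ('base', 4): np.int64(61), ('base', 'top'): np.int64(207), ('bar', 4): np.int64(-87), ('bar', 5): np.int64(70), ('bar', 6): np.int64(78), ('bar', 7): np.int64(54), ('bar', 'top'): np.int64(214)}
side {'bg': np.int64(82), ('base', 3): np.int64(156), ('base', 4): np.int64(155), ('base', 5): np.int64(164), ('base', 6): np.int64(181), ('base', 7): np.int64(184), ('base', 'top'): np.int64(225), ('bar', 0): np.int64(181), ('bar', 1): np.int64(187), ('bar', 2): np.int64(186), ('bar', 7): np.int64(149), ('bar', 'top'): np.int64(216)}
real	1m16.341s
user	1m16.426s
sys	0m0.215s
```

Fit results: the ring is at (0.449, 0.204). The knob is at (0.450, -0.175) with its pointer at about +4°. The spindle is at (0.632, 0.016) with its flat facing about +4° in world, so I'll align and locate it by gripping it gently. First I turn the tool and travel above the spindle.

```bash
cat > w.py <<'E'
import sys
from cell import env
import numpy as np
from scipy.spatial.transform import Rotation as Ro
o=env.get_obs();R=Ro.from_quat(o["orientation"]).as_matrix()
print("t",round(o["t"],2),"p",np.round(o["position"],4),"yaw_y",round(np.degrees(np.arctan2(R[1,1],R[0,1])),2),"tilt",np.round(R[:2,2],4),"F",np.round(o["wrist_force"],2),"M",np.round(o["moment"],3),"w",round(o["width"],4),"g",round(o["grip_force"],1),"j6",round(o["joint_positions"][5],2))
if len(sys.argv)>3: print("need",np.round(R.T@(np.array(sys.argv[1:4],float)-o["position"]),4))
E
python3 shift.py '[{"wz": 0.14},{"wz": 0.14},{"wz": 0.14},{"wz": 0.14},{"wz": 0.14}]' .06 20
python3 shift.py '[{"wz": 0.14},{"wz": 0.14},{"wz": 0.14},{"wz": 0.137}]'
python3 shift.py '[{"dx": -0.035,"dy": 0.031},{"dx": -0.035,"dy": 0.031},{"dx": -0.035,"dy": 0.031},{"dx": -0.035,"dy": 0.031},{"dx": -0.035,"dy": 0.031}]'
python3 shift.py '[{"dx": -0.035,"dy": 0.031},{"dx": -0.035,"dy": 0.031},{"dx": -0.035,"dy": 0.031},{"dx": -0.035,"dy": 0.031},{"dx": -0.035,"dy": 0.031}]'
python3 shift.py '[{"dx": -0.035,"dy": 0.031,"dz": 0.01},{"dx": -0.035,"dy": 0.031,"dz": 0.01},{"dx": -0.035,"dy": 0.031,"dz": 0.01},{"dx": -0.035,"dy": 0.031,"dz": 0.01},{"dx": -0.035,"dy": 0.031,"dz": 0.01}]'
python3 shift.py '[{},{}]'
python3 w.py .6323 .0161 .105
```

```text
t: 0.7
position: [0.1267, 0.5094, 0.2562]
orientation: [0.457, 0.889, -0.0, -0.0]
wrist_force: [-0.1, 0.7, 0.3]
width: 0.0603
grip_force: 0.0
t: 1.1
position: [0.1267, 0.5094, 0.2561]
orientation: [0.684, 0.729, -0.0, 0.0]
wrist_force: [0.6, 0.4, -0.3]
width: 0.0601
grip_force: 0.0
t: 1.6
position: [0.2945, 0.3443, 0.2563]
orientation: [0.682, 0.732, 0.0, 0.0]
wrist_force: [0.4, 0.9, -1.0]
width: 0.0597
grip_force: 0.0
t: 2.1
position: [0.4615, 0.1803, 0.2563]
orientation: [0.682, 0.731, 0.0, 0.0]
wrist_force: [0.8, 0.9, 0.9]
width: 0.0597
grip_force: 0.0
t: 2.6
position: [0.6284, 0.0166, 0.2057]
orientation: [0.682, 0.731, -0.0, -0.0]
wrist_force: [0.9, 1.2, 1.2]
width: 0.06
grip_force: 0.0
t: 2.8
position: [0.6274, 0.0176, 0.2054]
orientation: [0.682, 0.731, -0.0, -0.001]
wrist_force: [-0.2, -0.1, 0.1]
width: 0.0601
grip_force: 0.0
t 2.8 p [0.6274 0.0176 0.2054] yaw_y 3.93 tilt [-0.0016  0.0003] F [-0.16 -0.14  0.06] M [ 0.021  0.002 -0.023] w 0.0601 g 0.0 j6 1.4
need [-0.0018  0.0049  0.1004]
```

```bash
python3 shift.py '[{"dx": -0.0018,"dy": 0.0049,"dz": 0.03},{"dz": 0.03},{"dz": 0.02},{"dz": 0.0204},{}]' .05 20 | tail -3
python3 w.py
python3 shift.py '[{},{},{},{}]' .024 20 | tail -3
python3 w.py
python3 shift.py '[{},{},{},{}]' .005 20 | tail -3
python3 w.py
```

```text
wrist_force: [0.7, -1.0, -0.1]
width: 0.0501
grip_force: 0.0
t 3.3 p [0.6304 0.018  0.1043] yaw_y 4.08 tilt [-0.0035  0.0004] F [ 0.67 -1.01 -0.13] M [ 0.    0.05 -0.02] w 0.0501 g 0.0 j6 1.4
wrist_force: [0.0, -0.8, 0.3]
width: 0.0242
grip_force: 0.0
t 3.7 p [0.6326 0.0169 0.1067] yaw_y 4.01 tilt [ 0.0011 -0.0001] F [ 0.02 -0.8   0.31] M [-0.015  0.064  0.04 ] w 0.0242 g 0.0 j6 1.4
wrist_force: [-4.9, -1.3, 2.5]
width: 0.0104
grip_force: 20.8
t 4.1 p [0.6318 0.0168 0.1058] yaw_y 4.0 tilt [-0.001  -0.0001] F [-4.93 -1.26  2.46] M [-0.113  1.007 -0.133] w 0.0104 g 20.8 j6 1.4
```

```bash
python3 shift.py '[{"dy": -0.0008},{},{},{}]'| tail -3
python3 w.py
python3 - <<'E'
import cv2
for n,b in(("top",(253,138,268,150)),("side",(304,186,318,203))):
    g=cv2.imread(f"pics/raw_{n}.png");print(n,b);
    print("blue\n",g[b[1]:b[3],b[0]:b[2],0])
E
```

```text
wrist_force: [-1.1, 0.8, 2.1]
width: 0.01
grip_force: 20.6
t 4.5 p [0.6317 0.0168 0.106 ] yaw_y 4.01 tilt [0.0004 0.    ] F [-1.11  0.77  2.12] M [ 0.017  0.208 -0.101] w 0.01 g 20.6 j6 1.4
top (253, 138, 268, 150)
blue
 [[ 33  44  46  34  35  36  35  35  36  36  33  37  67  90  72]
 [ 33  34  34  33  36  33  33  33  36  33  37  36  40  43  39]
 [ 40  35  33  33  30  31  29  29  34  34  35  37  33  36  36]
 [ 36  34  34  34  43  61  71  71  65  45  33  36  36  37  38]
 [ 36  38  34  41  89 154 186 186 153  79  37  33  38  35  37]
 [ 38  36  35  34  66 141 185 183 144  77  37  34  37  36  36]
 [ 36  38  34  37  56 101 131 126  85  59  39  35  37  37  34]
 [ 36  37  37  35  46  63  72  71  68  56  36  36  37  34  46]
 [ 38  36  38  36  33  39  57  60  52  44  36  35  37  33  36]
 [ 36  35  35  35  28  22  27  27  30  36  36  37  36  36  35]
 [ 36  36  37  30  22  21  20  18  28  35  36  36  35  35  41]
 [ 35  35  36  31  21  21  20  22  30  37  36  36  36  38  67]]
side (304, 186, 318, 203)
blue
 [[ 49  48  49  49  48  49  50  48  48  49  48  49  48  50]
 [ 49  49  49  47  49  48  49  
[... 213 characters left out ...]
0  48 109  96 160 192 195 192 148  68  48  47  48]
 [ 68  49  49  48  56 141 181 193 197 159  79  48  48  77]
 [ 50  49  49  49  60 103 150 167 174 156  98  48  50  76]
 [ 48  48  48  47  70 109 126 131 142 133  90  49  49  49]
 [ 49  49  49  49  77 112 128 134 148 123  71  49  48  48]
 [ 42  41  43  44  80 115 129 136 151 124  65  49  48  50]
 [ 33  33  32  43  90 119 130 137 154 129  72  48  49  48]
 [ 32  34  33  43  84 117 131 139 152 130  79  49  50  50]
 [ 34  33  31  37  60  94 116 126 131 109  69  49  49  49]
 [ 43  41  41  41  44  59  80  91  87  70  53  48  48  49]
 [ 48  48  48  49  44  47  52  54  53  50  48  48  49  49]
 [ 48  48  49  49  49  49  48  47  49  49  49  48  50  49]]
```

The top pixels show a sharp straight edge on the +x side and a rounded falloff on the -x side, so the flat faces +x. The 10.4 mm grip width confirms it is aligned at 4°, giving an axis x of about 0.6333. Next I grip across y.

```bash
python3 shift.py '[{},{"dy": 0.0018},{}]' .05 20| tail -3
python3 shift.py '[{"wz": -0.143},{"wz": -0.143},{"wz": -0.143},{"wz": -0.143},{"wz": -0.143}]'| tail -3
python3 shift.py '[{"wz": -0.143},{"wz": -0.143},{"wz": -0.143},{"wz": -0.143},{"wz": -0.143}]'| tail -3
python3 shift.py '[{"wz": -0.141},{},{}]'| tail -3
python3 w.py
python3 shift.py '[{},{},{},{},{}]' .024 20| tail -3
python3 shift.py '[{},{},{},{},{}]' .005 20| tail -3
python3 w.py
```

```text
wrist_force: [0.3, -0.3, -0.3]
width: 0.0502
grip_force: 0.0
wrist_force: [0.1, 0.3, -0.1]
width: 0.0501
grip_force: 0.0
wrist_force: [0.7, 0.3, 0.5]
width: 0.0501
grip_force: 0.0
wrist_force: [-0.1, -0.0, -0.2]
width: 0.0499
grip_force: 0.0
t 6.1 p [0.6334 0.0169 0.1058] yaw_y 93.78 tilt [0. 0.] F [-0.15 -0.03 -0.18] M [-0.025 -0.011  0.037] w 0.0499 g 0.0 j6 -0.17
wrist_force: [-0.1, 0.3, 0.3]
width: 0.0239
grip_force: 0.0
wrist_force: [-0.2, -3.0, 3.1]
width: 0.0128
grip_force: 21.0
t 7.1 p [0.6333 0.0167 0.1059] yaw_y 94.01 tilt [ 0.0001 -0.0003] F [-0.2  -3.02  3.06] M [-0.55   0.095 -0.037] w 0.0128 g 21.0 j6 -0.17
```

```bash
python3 shift.py '[{},{},{"dz": -0.045},{"dz": -0.045},{"dx": 0.0284,"dy": 0.0334}]' .05 20| tail -3
python3 shift.py '[{"dx": 0.0284,"dy": 0.0334},{"dx": 0.0284,"dy": 0.0334},{"dx": 0.0284,"dy": 0.0334},{"dx": 0.0284,"dy": 0.0334},{"dx": 0.0283,"dy": 0.0335}]'| tail -3
python3 shift.py '[{"dz": 0.04},{"dz": 0.04},{"dz": 0.04},{"dz": 0.02},{}]'| tail -3
python3 w.py .4494 .2044 .035
python3 - <<'E'
from h import *
r=[]
for n,u,v in[("top",205,205),("side",228,175)]:
    c=env.camera(n)[v-30:v+30,u-35:u+35];r.append(cv2.resize(c,(392,336),interpolation=cv2.INTER_CUBIC))
cv2.imwrite("pics/ring1.png",np.hstack(r))
E
```

```text
wrist_force: [0.6, 1.0, -0.8]
width: 0.0498
grip_force: 0.0
wrist_force: [0.5, 0.1, 0.3]
width: 0.0502
grip_force: 0.0
wrist_force: [0.1, 0.3, 0.9]
width: 0.0501
grip_force: 0.0
t 8.6 p [0.4477 0.2047 0.0538] yaw_y 94.03 tilt [-0.0043 -0.0009] F [0.1  0.35 0.9 ] M [-0.008 -0.01   0.035] w 0.0501 g 0.0 j6 0.19
need [-0.0017 -0.0004  0.0187]
```

View pics/ring1.png

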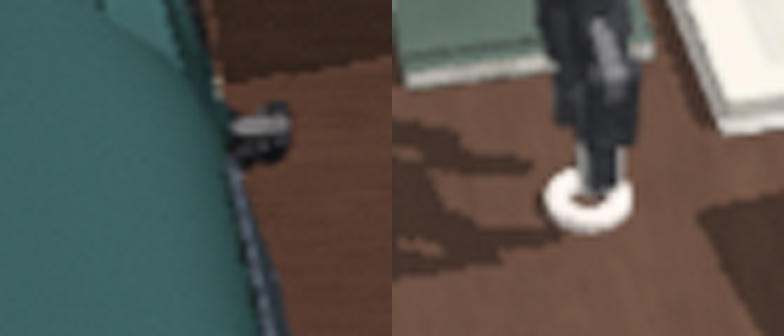

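The side crop shows the fingers standing over the ring, which is at about (589,200) in the crop. I'll step down to find the desk.

```bash
python3 shift.py '[{"dx": -0.0012,"dy": -0.0004,"dz": 0.008},{"dz": 0.01},{"dz": 0.004},{}]'| grep -E "pos|force"
python3 shift.py '[{"dz": 0.002},{}]'| grep -E "pos|t_force"
python3 shift.py '[{"dz": 0.002},{}]'| grep -E "pos|t_force"
python3 shift.py '[{"dz": 0.002},{}]'| grep -E "pos|t_force"
python3 w.py .4494 .2044 .025
```

```text
position: [0.4503, 0.2045, 0.0334]
wrist_force: [0.5, 0.1, 0.6]
grip_force: 0.0
position: [0.4507, 0.2047, 0.0319]
wrist_force: [0.7, -0.1, -0.2]
position: [0.4506, 0.2046, 0.0298]
wrist_force: [-0.3, 0.2, 0.0]
position: [0.4505, 0.2046, 0.0277]
wrist_force: [0.7, -0.5, 0.8]
t 9.7 p [0.4505 0.2046 0.0277] yaw_y 94.02 tilt [-0.0003 -0.0001] F [ 0.69 -0.5   0.83] M [ 0.018 -0.019  0.03 ] w 0.0499 g 0.0 j6 0.19
need [ 0.0011 -0.0001  0.0027]
```

```bash
python3 shift.py '[{"dx": 0.001,"dz": 0.003},{}]'| grep -E "pos|t_force"
python3 shift.py '[{"dz": 0.0015},{}]'| grep -E "pos|t_force"
python3 shift.py '[{"dz": 0.0015},{}]'| grep -E "pos|t_force"
```

```text
position: [0.4493, 0.2045, 0.0245]
wrist_force: [-0.2, 0.2, -0.2]
position: [0.4496, 0.2045, 0.0232]
wrist_force: [0.1, 0.1, -0.2]
position: [0.4497, 0.2046, 0.022]
wrist_force: [-0.9, 0.1, 3.0]
```

```bash
python3 shift.py '[{"dz": -0.003},{}]'| grep -E "pos|t_force"
python3 shift.py '[{},{},{}]' .03 20
python3 shift.py '[{},{}]' .052 20|tail -2
python3 shift.py '[{"wz": 0.143},{"wz": 0.143},{"wz": 0.143},{"wz": 0.143},{"wz": 0.143}]'| tail -3
python3 shift.py '[{"wz": 0.143},{"wz": 0.143},{"wz": 0.143},{"wz": 0.143},{"wz": 0.143}]'| tail -3
python3 shift.py '[{"wz": 0.141},{},{}]'| tail -3
python3 w.py
python3 shift.py '[{},{},{},{}]' .03 20
python3 w.py
```

```text
position: [0.4498, 0.2046, 0.0252]
wrist_force: [-0.3, 0.1, -0.5]
t: 10.8
position: [0.4498, 0.2046, 0.0253]
orientation: [-0.035, 0.999, 0.0, 0.0]
wrist_force: [-1.1, -0.5, 8.9]
width: 0.0426
grip_force: 19.0
width: 0.0517
grip_force: 0.0
wrist_force: [-0.2, 0.0, 0.3]
width: 0.0518
grip_force: 0.0
wrist_force: [0.3, -0.8, 0.0]
width: 0.052
grip_force: 0.0
wrist_force: [-0.2, 0.0, -0.1]
width: 0.0522
grip_force: 0.0
t 12.3 p [0.4496 0.2046 0.0248] yaw_y 4.25 tilt [-0.0002 -0.0001] F [-0.2   0.02 -0.05] M [0.033 0.01  0.024] w 0.0522 g 0.0 j6 1.76
t: 12.7
position: [0.4496, 0.2046, 0.025]
orientation: [0.681, 0.732, 0.0, 0.0]
wrist_force: [-2.0, -1.6, 5.6]
width: 0.0421
grip_force: 20.1
t 12.7 p [0.4496 0.2046 0.025 ] yaw_y 4.08 tilt [0.0002 0.    ] F [-1.97 -1.56  5.61] M [-0.178  0.3    0.02 ] w 0.0421 g 20.1 j6 1.76
```

```bash
python3 shift.py '[{"dz": -0.03},{"dz": -0.045},{"dz": -0.045},{"dz": -0.02},{"dx": -0.03,"dy": 0.0255}]'| tail -3
python3 shift.py '[{"dx": -0.034,"dy": 0.029},{"dx": -0.034,"dy": 0.029},{"dx": -0.034,"dy": 0.029},{"dx": -0.034,"dy": 0.029},{"dx": -0.0347,"dy": 0.0286}]'| tail -3
python3 shift.py '[{},{},{}]'| tail -3
python3 w.py .6333 .0163 .105
```

```text
wrist_force: [0.5, 1.1, -0.7]
width: 0.042
grip_force: 20.9
wrist_force: [0.2, 0.3, -0.1]
width: 0.042
grip_force: 20.9
wrist_force: [-0.4, 0.3, 1.0]
width: 0.0425
grip_force: 20.9
t 14.0 p [0.6327 0.0169 0.1647] yaw_y 4.07 tilt [-0.0007  0.0002] F [-0.41  0.31  0.98] M [ 0.045 -0.033  0.017] w 0.0425 g 20.9 j6 1.4
need [-0.0006  0.0006  0.0597]
```

```bash
python3 shift.py '[{"dx": -0.0005,"dy": 0.0005,"dz": 0.02},{"dz": 0.02},{"dz": 0.016},{"dz": 0.004},{}]'| tail -3
python3 w.py .6333 .0163 .098
python3 - <<'E'
from h import *
r=[]
for n,u,v in[("top",260,146),("side",311,190)]:
    c=env.camera(n)[v-30:v+30,u-35:u+35];r.append(cv2.resize(c,(392,336),interpolation=cv2.INTER_CUBIC))
cv2.imwrite("pics/ring2.png",np.hstack(r))
E
```

```text
wrist_force: [1.2, 0.2, -0.4]
width: 0.0417
grip_force: 20.9
t 14.5 p [0.6332 0.0166 0.105 ] yaw_y 4.08 tilt [-0.0007  0.0001] F [ 1.16  0.22 -0.36] M [-0.05  -0.032  0.016] w 0.0417 g 20.9 j6 1.4
need [-0.0003  0.      0.007 ]
```

View pics/ring2.png

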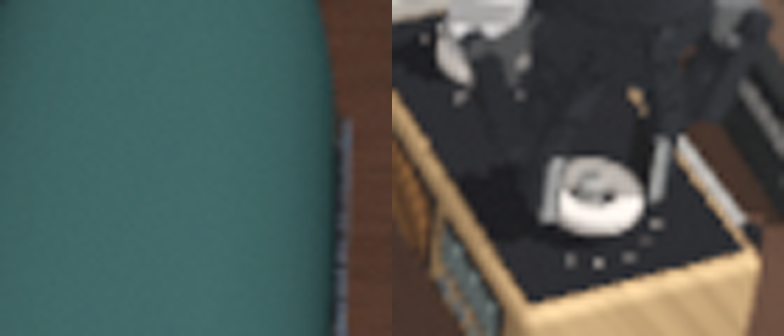

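The side crop shows the ring at about (598,195) in the crop, held between the fingers with the spindle inside it. I lower it onto the panel.

```bash
python3 shift.py '[{"dz": 0.004},{"dz": 0.002},{}]'| grep -E "pos|t_force"
python3 shift.py '[{"dz": 0.001},{}]'| grep -E "pos|t_force"
python3 shift.py '[{"dz": 0.001},{}]'| grep -E "pos|t_force"
```

```text
position: [0.6338, 0.0158, 0.0988]
wrist_force: [0.3, -0.3, -0.6]
position: [0.6339, 0.0158, 0.0978]
wrist_force: [-0.9, -0.4, -0.1]
position: [0.634, 0.0158, 0.097]
wrist_force: [-0.5, 0.8, 2.6]
```

```bash
python3 shift.py '[{},{},{}]' .056 | grep -E "pos|t_force"
python3 shift.py '[{"dz": -0.02},{"dz": -0.03},{"dz": -0.04},{"dz": -0.03},{"dx": 0.045}]'| grep -E "pos|t_force"
python3 shift.py '[{"dx": -0.045,"dy": -0.02},{"dx": -0.045,"dy": -0.02},{"dx": -0.045,"dy": -0.02},{"dx": -0.045,"dy": -0.02},{"dx": -0.045,"dy": -0.02}]'| grep -E "pos|t_force"
python3 w.py
python3 - <<'E'
from h import *
r=[]
for n,u,v in[("top",260,146),("side",311,190)]:
    c=env.camera(n);cv2.imwrite(f"pics/raw2_{n}.png",c);c=c[v-20:v+20,u-20:u+20];r.append(cv2.resize(c,(380,380),interpolation=cv2.INTER_CUBIC))
cv2.imwrite("pics/ring3.png",np.hstack(r))
E
```

```text
position: [0.6338, 0.0158, 0.0968]
wrist_force: [1.0, -0.5, 0.0]
position: [0.6328, 0.0577, 0.221]
wrist_force: [1.4, 0.9, -0.2]
position: [0.5458, -0.1723, 0.217]
wrist_force: [1.3, 0.1, 0.0]
t 16.6 p [ 0.5458 -0.1723  0.217 ] yaw_y 4.04 tilt [ 0.0003 -0.0002] F [1.3  0.09 0.05] M [ 0.026 -0.023  0.044] w 0.0559 g 0.0 j6 1.05
```

View pics/ring3.png

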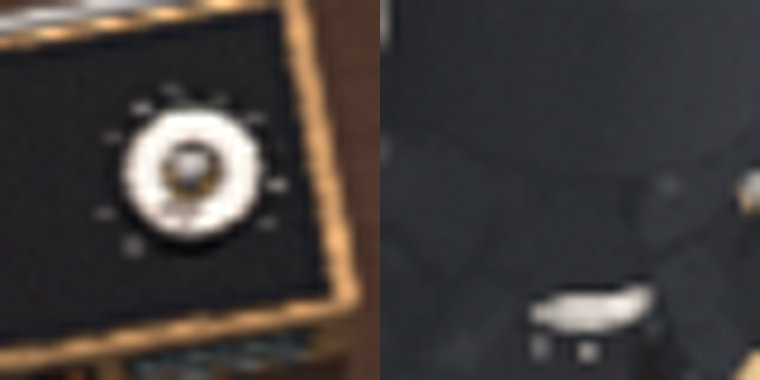

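The top crop shows the ring around the nut, centred on the spindle at about (190,170) in the crop. Next is the knob: squeeze its round base along x to centre it, then take the bar.

```bash
python3 shift.py '[{"dy": -0.045,"dz": 0.02},{"dy": -0.045,"dz": 0.02},{"dz": 0.04},{"dz": 0.03},{}]' .062| grep -E "pos|t_force"
python3 w.py .4502 -.175 .026
python3 - <<'E'
from fit import *
ims={n:cv2.imread(f"pics/raw_{n}.png") for n in C}
E
```

```text
position: [0.4552, -0.1759, 0.1044]
wrist_force: [-0.9, -0.8, 0.4]
t 17.2 p [ 0.4552 -0.1759  0.1044] yaw_y 4.01 tilt [-0.0043  0.0026] F [-0.9  -0.82  0.39] M [-0.03   0.032 -0.069] w 0.0623 g 0.0 j6 0.96
need [ 0.001  -0.0046  0.0784]
```

```bash
python3 shift.py '[{"dx": 0.001,"dy": -0.0046,"dz": 0.03},{"dz": 0.03},{"dz": 0.012},{"dz": 0.004},{}]' | grep -E "pos|t_force"
python3 shift.py '[{},{}]' | grep -E "pos|t_force"
python3 w.py
python3 shift.py '[{},{},{},{},{}]' .025 20
python3 w.py
```

```text
position: [0.4529, -0.1765, 0.0316]
wrist_force: [-0.1, 0.2, 0.3]
position: [0.4529, -0.1767, 0.0319]
wrist_force: [0.5, 1.4, -0.9]
t 17.9 p [ 0.4529 -0.1767  0.0319] yaw_y 4.02 tilt [ 0.0014 -0.0009] F [ 0.46  1.37 -0.91] M [-0.005 -0.013  0.01 ] w 0.0618 g 0.0 j6 0.96
t: 18.4
position: [0.4525, -0.1765, 0.0314]
orientation: [0.682, 0.731, 0.0, 0.0]
wrist_force: [-2.0, 0.3, 7.9]
width: 0.0365
grip_force: 19.2
t 18.4 p [ 0.4525 -0.1765  0.0314] yaw_y 4.01 tilt [ 0.0007 -0.0003] F [-2.04  0.34  7.94] M [ 0.24   0.298 -0.026] w 0.0365 g 19.2 j6 0.96
```

```bash
python3 shift.py '[{},{},{"dz": -0.04}]' .06 | grep -E "pos|t_force"
python3 shift.py '[{"wz": -0.143},{"wz": -0.143},{"wz": -0.143},{"wz": -0.143},{"wz": -0.143}]' .04| tail -1
python3 shift.py '[{"wz": -0.143},{"wz": -0.143},{"wz": -0.143},{"wz": -0.143},{"wz": -0.143}]'| tail -1
python3 shift.py '[{"wz": -0.141},{},{}]'| tail -1
python3 w.py .4525 -.1752 .042
python3 - <<'E'
from fit import *
ims={n:env.camera(n) for n in C}
bx=dict(top=(310,192,328,210),side=(245,274,267,297))
r=[]
for n in C:
    b=bx[n];r.append(cv2.resize(ims[n][b[1]-14:b[3]+8,b[0]-12:b[2]+12],(380,380),interpolation=cv2.INTER_CUBIC))
cv2.imwrite("pics/k2.png",np.hstack(r))
E
```

```text
position: [0.4503, -0.1753, 0.0683]
wrist_force: [0.4, -0.3, -0.2]
grip_force: 0.0
grip_force: 0.0
grip_force: 0.0
t 20.0 p [ 0.4522 -0.1763  0.0709] yaw_y 93.78 tilt [-0.0001  0.    ] F [ 0.3   0.11 -0.46] M [-0.067 -0.035 -0.02 ] w 0.04 g 0.0 j6 -0.61
need [-0.0004  0.0011  0.0289]
```

View pics/k2.png

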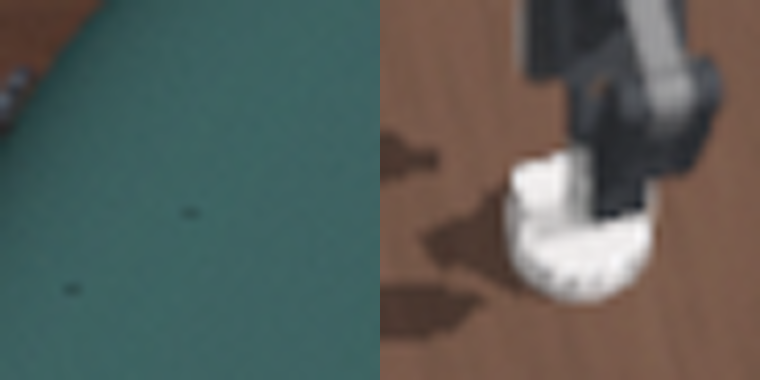

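The side crop shows the near finger above the knob at about (610,170), beside the bar. I descend and grip the bar.

```bash
python3 shift.py '[{"dx": -0.0002,"dy": 0.001,"dz": 0.015},{"dz": 0.011},{"dz": 0.002},{},{}]' .036| grep -E "pos|t_force"
python3 shift.py '[{},{},{},{}]' .005 20
python3 w.py
python3 shift.py '[{},{}]' .005 60
python3 w.py
```

```text
position: [0.4525, -0.1755, 0.0432]
wrist_force: [-0.5, -0.2, 1.2]
t: 21.0
position: [0.4526, -0.1755, 0.0433]
orientation: [-0.035, 0.999, -0.0, 0.0]
wrist_force: [-0.3, -0.2, 7.0]
width: 0.0134
grip_force: 23.5
t 21.0 p [ 0.4526 -0.1755  0.0433] yaw_y 94.02 tilt [ 0.0007 -0.0005] F [-0.28 -0.23  7.  ] M [ 0.094  0.223 -0.043] w 0.0134 g 23.5 j6 -0.61
t: 21.2
position: [0.4526, -0.1755, 0.0434]
orientation: [-0.035, 0.999, -0.0, 0.0]
wrist_force: [-1.8, 0.4, 9.9]
width: 0.0125
grip_force: 59.4
t 21.2 p [ 0.4526 -0.1755  0.0434] yaw_y 94.02 tilt [ 0.0007 -0.0005] F [-1.8   0.39  9.9 ] M [0.182 0.394 0.02 ] w 0.0125 g 59.4 j6 -0.61
```

```bash
python3 shift.py '[{"dz": -0.03},{"dz": -0.045},{"dz": -0.045},{"dx": -0.0323,"dy": 0.0298,"dz": -0.01},{"dx": -0.0323,"dy": 0.0298}]' | grep -E "pos|t_force"
python3 shift.py '[{"dx": -0.0323,"dy": 0.0298},{"dx": -0.0323,"dy": 0.0298},{"dx": -0.0323,"dy": 0.0298},{"dx": -0.0322,"dy": 0.0297},{}]'| grep -E "pos|t_force"
python3 shift.py '[{},{}]'| grep -E "pos|t_force"
python3 w.py .6333 .0163 .147
python3 - <<'E'
from h import *
r=[]
for n,u,v in[("top",260,146),("side",311,190)]:
    c=env.camera(n);cv2.imwrite(f"pics/raw3_{n}.png",c);c=c[v-30:v+20,u-25:u+25];r.append(cv2.resize(c,(390,390),interpolation=cv2.INTER_CUBIC))
cv2.imwrite("pics/k3.png",np.hstack(r))
E
```

```text
position: [0.5141, -0.1115, 0.1755]
wrist_force: [0.5, -0.3, -0.7]
position: [0.6355, 0.0199, 0.1721]
wrist_force: [-0.5, -0.9, -0.9]
position: [0.6324, 0.0159, 0.1728]
wrist_force: [-0.5, -0.2, -0.7]
t 22.4 p [0.6324 0.0159 0.1728] yaw_y 93.99 tilt [-0.0006 -0.0001] F [-0.46 -0.25 -0.7 ] M [-0.048 -0.026 -0.029] w 0.0122 g 58.9 j6 -0.17
need [-0.0009  0.0004  0.0258]
```

View pics/k3.png

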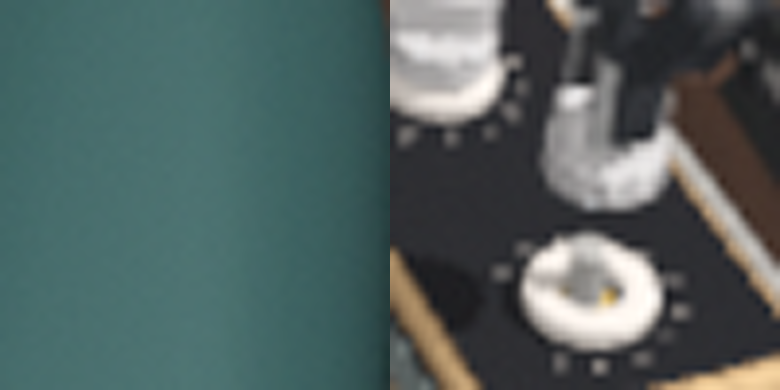

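The side crop shows the knob upright in the fingers at (608,160), above the ring at (592,290), with the spindle clear inside it. I lower it in small steps.

```bash
python3 shift.py '[{"dx": -0.0009,"dy": 0.0004,"dz": 0.014},{"dz": 0.014},{"dz": 0.002},{},{}]' | grep -E "pos|t_force"
python3 shift.py '[{"dz": 0.002},{"dz": 0.001},{}]'| grep -E "pos|t_force"
python3 shift.py '[{"dz": 0.001},{"dz": 0.001},{}]'| grep -E "pos|t_force"
python3 w.py .6333 .0163 .1274
```

```text
position: [0.6341, 0.0166, 0.1437]
wrist_force: [0.6, -0.4, 0.1]
position: [0.6339, 0.017, 0.1399]
wrist_force: [-1.3, -0.7, -0.6]
position: [0.6339, 0.017, 0.1377]
wrist_force: [-0.8, 0.6, -1.0]
t 23.6 p [0.6339 0.017  0.1377] yaw_y 94.02 tilt [-0.0002  0.    ] F [-0.83  0.57 -1.02] M [ 0.023  0.003 -0.058] w 0.0124 g 58.9 j6 -0.17
need [ 0.0006 -0.0006  0.0103]
```

```bash
python3 shift.py '[{"dx": 0.0005,"dy": -0.0005,"dz": 0.001},{"dz": 0.001},{}]'| grep -E "pos|t_force"
python3 shift.py '[{"dz": 0.002},{"dz": 0.001},{}]'| grep -E "pos|t_force"
python3 shift.py '[{"dz": 0.002},{"dz": 0.002},{}]'| grep -E "pos|t_force"
python3 w.py .6333 .0163 .1274
```

```text
position: [0.6334, 0.0164, 0.1357]
wrist_force: [0.3, 0.9, -0.5]
position: [0.6334, 0.0164, 0.1327]
wrist_force: [1.0, -0.1, -1.4]
position: [0.6333, 0.0164, 0.1285]
wrist_force: [-0.6, 0.3, -0.3]
t 24.5 p [0.6333 0.0164 0.1285] yaw_y 94.02 tilt [-0.0004  0.    ] F [-0.59  0.3  -0.27] M [ 0.023  0.035 -0.049] w 0.0124 g 58.9 j6 -0.17
need [ 0.0001 -0.0001  0.0011]
```

The knob slides on freely. Next I seat it, hold for step 2, then press.

```bash
python3 shift.py '[{"dz": 0.001},{"dz": 0.001},{},{}]'| grep -E "pos|t_force"
python3 shift.py '[{"dz": 0.001},{}]'| grep -E "pos|t_force"
python3 shift.py '[{"dz": 0.001},{}]'| grep -E "pos|t_force"
python3 shift.py '[{"dz": 0.001},{}]'| grep -E "pos|t_force"
```

```text
position: [0.6335, 0.0164, 0.1271]
wrist_force: [-0.7, -0.4, 3.1]
position: [0.6336, 0.0164, 0.1259]
wrist_force: [0.2, -0.4, 4.1]
position: [0.6336, 0.0164, 0.1249]
wrist_force: [-1.2, 0.5, 4.6]
position: [0.6336, 0.0164, 0.124]
wrist_force: [-1.1, 0.8, 5.7]
```

```bash
python3 shift.py '[{"dz": 0.001},{},{}]'| grep -E "pos|t_force"
python3 shift.py '[{"dz": 0.001},{},{}]'| grep -E "pos|t_force"
python3 shift.py '[{"dz": 0.0005},{},{}]'| grep -E "pos|t_force"
python3 w.py
```

```text
position: [0.6336, 0.0164, 0.1234]
wrist_force: [-2.7, 1.1, 11.5]
position: [0.6336, 0.0164, 0.1234]
wrist_force: [-6.7, 0.2, 22.2]
position: [0.6336, 0.0164, 0.1234]
wrist_force: [-9.1, 1.1, 27.8]
t 26.4 p [0.6336 0.0164 0.1234] yaw_y 94.03 tilt [ 0.002  -0.0003] F [-9.11  1.09 27.76] M [0.072 1.906 0.023] w 0.0122 g 62.5 j6 -0.17
```

The knob has met the ring: the force climbs with no further travel, after 4 mm pressed. I'll ease the push slightly, check and hand in.

```bash
python3 shift.py '[{"dz": -0.0012},{},{},{}]'| grep -E "pos|t_force"
python3 w.py
python3 - <<'E'
from h import *
c=env.camera("side")[160:220,275:345];cv2.imwrite("pics/end.png",cv2.resize(c,(560,480),interpolation=cv2.INTER_CUBIC))
E
```

```text
position: [0.6336, 0.0164, 0.1234]
wrist_force: [-4.4, 0.4, 13.1]
t 26.8 p [0.6336 0.0164 0.1234] yaw_y 94.02 tilt [ 0.001  -0.0001] F [-4.39  0.37 13.1 ] M [0.073 0.824 0.068] w 0.0122 g 60.7 j6 -0.17
```

View pics/end.png

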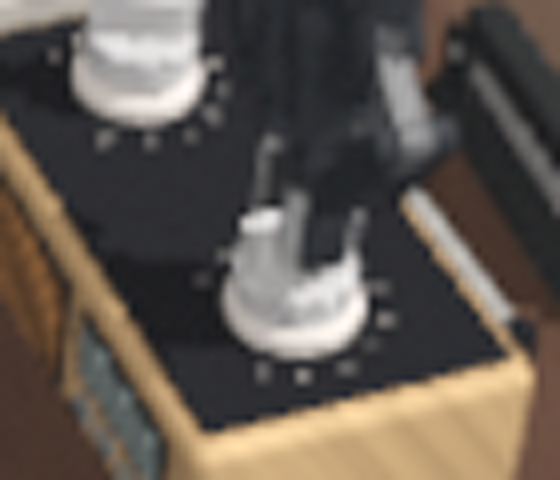

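The picture shows the knob at about (295,270), sitting on the ring at (295,315) just like the tuning knob, and still held.

```bash
python3 -c "
from cell import env
print(env.close_job())"
```

```text
the job is handed in; nothing more can be done
None
```

I handed the job in at about 27 s: the slip ring lies round the nut and the knob is on the spindle, held pressed down about 4 mm onto the ring with about 13 N; no verdict was returned.

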